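# Gauge a painted test panel and hold it flush on the sloped reader face

## Robot

A 6-joint arm with a two-finger parallel gripper is mounted at the origin on the work surface. World frame = base frame: x ahead of the robot, y to its left, z up, the work surface at z = 0. Lengths are in m, angles in rad, forces in N, time in s.
With the tool pointing down it reaches from about 0.3 to 0.875 m from the base axis. Payload 6.4 kg.
Tool frame: the origin (TCP) lies between the finger pads; the fingertips stand 8 mm ahead of it and the grasp point (between the pads) lies 11 mm behind it; z points along the fingers, y is the direction in which the jaws open and shut (so a half turn about z gives the same grasp; the last joint's range is limited). The gripper opens to 85 mm and grips with 20 to 120 N. Pads are 22 mm wide; open, the fingers measure 114 mm over their backs; the gripper's body (76 mm by 85 mm) begins 54 mm behind the grasp point. The pads swing forward as they close: fully open they stand 13 mm farther back than shut.
Start: joints at [-1.395, 0.181, 1.607, -0, 1.354, -0.206], TCP at [0.214, -0.534, 0.239] pointing down, gripper open.
Joint ranges: [-2.99, 2.99], [-0.89, 2.07], [0.3, 2.58], [-1.14, 4.28], [0, 2.63], [-3.12, 3.12]. Speed limits (rad/s): [2.57, 2.57, 3.01, 3.14, 3.14, 3.14].

## Interface

Orientations are given as [roll, pitch, yaw] about the fixed x, y, z axes, in that order (R = Rz(yaw) Ry(pitch) Rx(roll)).
In Python, from plant import get_obs, read_camera, hand_in gives the robot as it stands. The module is installed in compiled form; this text tells all that it offers.
- The arm moves only by the shell command python3 -m creep 'ROWS' [FORCE]. ROWS is JSON, a list of rows, each an object of numbers: "jaw": the closure, from -1 (fully open) to 1 (shut); "dx", "dy", "dz": the shift along the tool's x, y, z in mm; "twist": the turn about the tool's z in degrees. A call has 1 to 5 rows; each row is the pose to reach, as a shift and turn from the pose commanded when the call began, along the tool's axes at that moment; what a row does not reach only later rows make up. A row lasts 1/10 s, in which the tool goes at most 50 mm and 8.59 degrees, less where a joint would pass 70% of its speed; a pose out of reach is approached as far as the arm can. A call with a gripper value outside its range is refused whole. The fingers move at their own pace and stop on an object; FORCE is the grip in N (left out, the last holds). Time passes only in rows, so rows that repeat a pose let the fingers close. It gives the time, the measured TCP pose, the force and the opening at its end, in the units of the state.
- get_obs(): the state, without advancing time (a new reading comes with each control period).
- read_camera(name): name is "scene" or "top"; returns a dict with "color" (400x640x3 uint8, red, green, blue), "fx", "fy", "cx", "cy" (pixels), "world_to_cam" (4x4, takes a point from world to camera coordinates). Camera axes: x right, y up, looking along -z (the intrinsics and any distortion apply to the point x, -y, -z); pixel columns grow to the right and rows downward; lengths in m; the calibration is good to about 2 mm. A picture is of the moment at which its call begins. There is no depth.
- hand_in(): hands the job in, once; it reports no verdict.
The state is a dict: "t": time; "q": joint angles; "qvel": joint speeds; "effort": joint torques, N m; "position": TCP position; "tcp_rot": TCP orientation; "force": force on the tool from outside, world axes, zero at the start; "wrist_torque": the same for the moment, N m; "finger_gap": finger opening in m.
Only numpy, scipy, OpenCV 4.12 (cv2) and the standard library are available. Lean on these libraries where they do the work, as an engineer would, in place of code of your own. Each camera call takes 0.05 s, during which the arm holds its last target.

## Task

At the quality bench, press the red cap of the gauge down until its foot rests on the blue test panel, keep it there for about a second, and let it spring back up. Then take the panel by its orange rib, draw it out from under the gauge, and hold it flat and centred on the sloped white reader face, lengthwise up the slope, pressing the sprung face in about half-way (4 mm). Finish while still gripping the panel there: the face is slick and the panel must not be let go; leave the tape, marker and red tray alone.

Things in the scene. Friction and masses are not known exactly. Their poses are not given: they have to be found in the camera images.
- gauge_cap (a point): Centre of the top of the gauge's red push cap (disc 28 mm across, 8 mm thick, on a 9 mm stem), 90 mm above the bench when up. Same axes as the gauge. The foot, a 12 mm disc, is straight below it. Nothing near it is taller.
- gauge: Grey gauge, fixed to the bench; place and yaw vary. Origin: centre of the base's underside. x runs from the open front (robot side) to the rear, z up. Base 180 (x) x 90 x 20 mm, its top is the anvil. Cap and foot at x = +30 mm; arm 30 mm wide, 46 to 62 mm above the bench, from x = +15 mm back to a column whose front is at x = +65 mm.
- gauge_foot (a joint): Downward travel of the gauge's sprung plunger in m: 0 up, 0.014 fully down. The foot is 36 mm above the bench at 0 and meets the panel's plate at about 0.010. Spring: 1.2 N to start, 2.7 N at 0.010; it returns up by itself.
- rib (a point): Centre of the orange grip rib of the loose test panel (mid-height: 22 mm above the plate's top, 28 mm above its underside). Rib 40 mm long (x), 12 mm thick (y), 44 mm tall, on the middle of the plate. Axes: x along the plate, y across the rib, z up out of the plate.
- panel: The panel: blue plate 140 (x) x 50 x 6 mm with the rib, about 0.15 kg. Origin: centre of the underside. It starts flat on the anvil, rib about 58 mm in front of the cap, its far end under the gauge's arm and foot (10 mm gap when up): draw it out to the front 60 mm or more, raised only a few mm, before lifting it.
- face (a point): Centre of the outer surface of the reader's sloped face: slick white plate 150 (x) x 70 (y) x 8 mm with a grey panel outline and a black window. z is the outward normal, x points up the slope (away from the robot), y level across it. Slope 17 to 34 degrees, low edge towards the robot, clamped; slope, place and yaw vary. About 95 mm above the bench.
- window (a joint): How far the sprung face is pushed in along its normal, in m: 0 at rest, 0.008 at the stop. Spring: 3 N to start, then 1.2 N per mm (about 8 N at 0.004). It keeps its tilt as it moves. Two white cheeks, 92 mm tall and 50 mm long in x, stand 42 to 52 mm either side of the face's middle line; base 170 x 130 mm.
- tape: Bystander: yellow tape roll lying flat, 64 mm across, 22 mm high, origin at the underside's centre. Leave alone.
- marker: Bystander: white marker pen with green cap, 110 x 15 x 15 mm, lying, origin at the underside's centre. Leave alone.
- parts_tray: Bystander: red open tray 90 x 70 x 25 mm, origin at the underside's centre. Leave alone.
Not all that is in view belongs to the job. There is more than one size of the panel; the job needs the largest.

How it is judged:
By the outcome, as a careful person would: the job done as asked, in the order asked, and still so for the second after the job is handed in, while the arm keeps its last pose, push and grip.
It also fails if it takes over 58 s, if anything falls off the work surface, if the arm or the gripper's body presses on something with over 40 N, if the wrist force passes 120 N, or if a joint passes its speed limit or range.

## Working session

There is one attempt and no reset: what is moved stays moved. The work goes in short steps, Python scripts to look and compute and a shell command to move; the robot and the scene stay as the last step left them, time stands still between calls to the robot, and variables do not carry over. Pictures are saved under pics/ and viewed, and the job is handed in when it is done.

```bash
mkdir -p pics; ls
python3 - <<'E'
from plant import *
import cv2
print(get_obs())
for n in("scene","top"):
    c=read_camera(n); cv2.imwrite(f"pics/{n}0.png",c["color"][:,:,::-1]); print({k:v for k,v in c.items() if k!="color"})
E
```

```text
pics
{'t': 0.0, 'q': array([-1.39530732e+00,  1.81581924e-01,  1.60800030e+00, -8.23157893e-07,
        1.35378508e+00, -2.06331610e-01]), 'qvel': array([-0.0008383 , -0.00022455,  0.00024954,  0.00018451, -0.00223144,
       -0.00034465]), 'effort': array([-3.54855647e-04, -4.44869435e+01, -3.51337874e+01, -4.34445365e-04,
        9.11877461e-03,  1.30589956e-05]), 'position': array([ 0.21415507, -0.5330566 ,  0.23836487]), 'tcp_rot': array([-3.13985548e+00, -3.62787597e-04,  3.81820484e-01]), 'force': array([-0.00420577, -0.09317327, -0.32217581]), 'wrist_torque': array([ 0.01067476, -0.05409677, -0.00056289]), 'finger_gap': 0.0854889186328944}
{'fx': 385.7088645178125, 'fy': 385.7088645178125, 'cx': 327.7934823408724, 'cy': 199.22147272839194, 'world_to_cam': array([[ 3.58878488e-01,  9.33383592e-01, -1.14099436e-03,
        -2.39142135e-01],
       [-5.62482856e-01,  2.17245338e-01,  7.97757795e-01,
         2.46720364e-01],
       [ 7.44861912e-01, -2.85656321e-01,  6.02976947e-01,
        -1.39603891e+00],
       [ 0.00000000e+00,  0.00000000e+00,  0.00000000e+00,
         1.00000000e+00]])}
{'fx': 428.821567520061, 'fy': 428.821567520061, 'cx': 327.22172082727275, 'cy': 198.10332944287703, 'world_to_cam': array([[-0.00199453, -0.9999948 ,  0.00253372,  0.05002488],
       [ 0.99580083, -0.00175425,  0.09152942, -0.58035167],
       [-0.0915245 ,  0.00270564,  0.99579915, -0.91919184],
       [ 0.        ,  0.        ,  0.        ,  1.        ]])}
```

View pics/scene0.png

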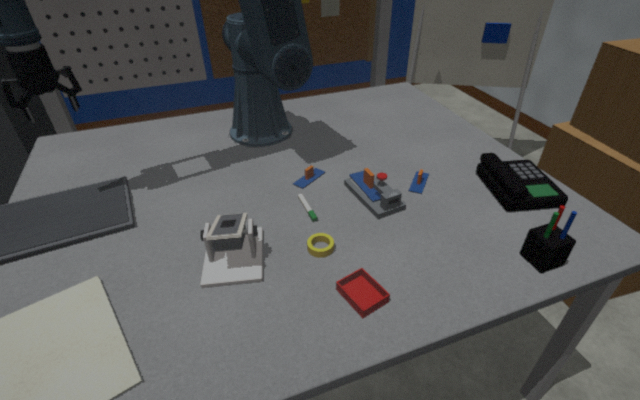

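View pics/top0.png

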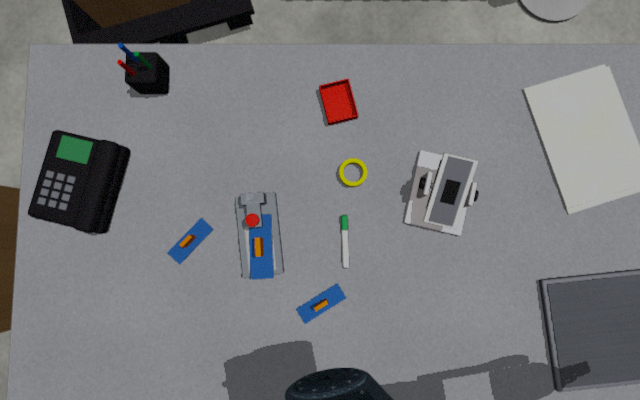

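The overview shows the gauge at top-camera px (258,235), with the panel under it and the red cap at (252,220). The reader is at (445,193), the two smaller panels are at (190,240) and (321,303), and the tape, marker and tray lie in between. I'll zoom in next.

Run:
```python
import cv2,numpy as np
t=cv2.imread("pics/top0.png");s=cv2.imread("pics/scene0.png")
a=cv2.resize(t[180:290,220:300],None,fx=5,fy=5,interpolation=cv2.INTER_CUBIC)
b=cv2.resize(t[140:245,395:490],None,fx=4,fy=4,interpolation=cv2.INTER_CUBIC)
def put(*im):
    h=max(i.shape[0] for i in im); return np.hstack([cv2.copyMakeBorder(i,0,h-i.shape[0],0,0,cv2.BORDER_CONSTANT) for i in im])
cv2.imwrite("pics/z1.png",put(a,b))
a=cv2.resize(s[155:220,335:415],None,fx=5,fy=5,interpolation=cv2.INTER_CUBIC)
b=cv2.resize(s[200:290,190:275],None,fx=4,fy=4,interpolation=cv2.INTER_CUBIC)
cv2.imwrite("pics/z2.png",put(a,b))
```

```text
(no output)
```

View pics/z1.png

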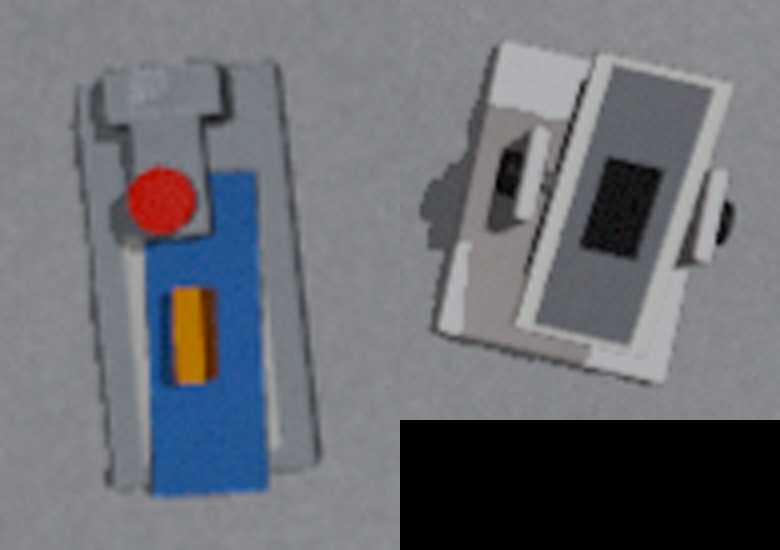

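View pics/z2.png

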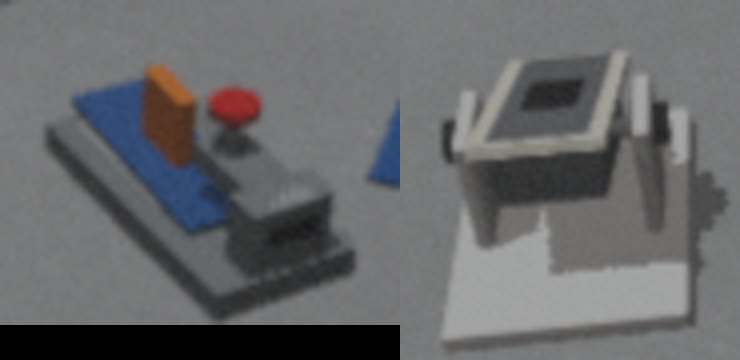

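The zoom shows the cap, rib, plate edges and face outline clearly. Next I'll triangulate the cap, rib, plate and face outline.

```bash
cat > h.py <<'E'
import numpy as np,cv2,pickle
from plant import *
def cam(n):
    c=read_camera(n); return c
def ray(c,uv):
    R=c["world_to_cam"][:3,:3];t=c["world_to_cam"][:3,3]
    d=np.array([(uv[0]-c["cx"])/c["fx"],-(uv[1]-c["cy"])/c["fy"],-1.]);return -R.T@t,R.T@d
def onz(c,uv,z):
    o,d=ray(c,uv);return o+d*(z-o[2])/d[2]
def tri(c1,u1,c2,u2):
    o1,d1=ray(c1,u1);o2,d2=ray(c2,u2)
    d1/=np.linalg.norm(d1);d2/=np.linalg.norm(d2)
    s=np.linalg.lstsq(np.c_[d1,-d2],o2-o1,rcond=None)[0]
    a=o1+s[0]*d1;b=o2+s[1]*d2;return (a+b)/2,np.linalg.norm(a-b)
def hsv(c): return cv2.cvtColor(c["color"],cv2.COLOR_RGB2HSV)
def mask(c,lo,hi,box):
    m=cv2.inRange(hsv(c),lo,hi);z=np.zeros_like(m);x0,y0,x1,y1=box;z[y0:y1,x0:x1]=m[y0:y1,x0:x1]
    return z
def big(m):
    cs,_=cv2.findContours(m,cv2.RETR_EXTERNAL,cv2.CHAIN_APPROX_NONE);return max(cs,key=cv2.contourArea)
E
python3 - <<'E'
from h import *
T=cam("top");S=cam("scene")
pickle.dump((T,S),open("c0.pkl","wb"))
ct=big(mask(T,(0,150,80),(8,255,255),(235,205,270,235)))
cs=big(mask(S,(0,150,60),(6,255,255),(368,165,392,185)))
for c in(ct,cs): print(cv2.minEnclosingCircle(c),cv2.boundingRect(c),cv2.fitEllipse(c))
u=cv2.fitEllipse(ct)[0];v=cv2.fitEllipse(cs)[0]
print("cap",tri(T,u,S,v),onz(T,u,.09))
m=mask(T,(100,120,50),(125,255,255),(235,200,290,290))
p=big(m);r=cv2.minAreaRect(p);print("plate",r,[onz(T,b,.026).round(4) for b in cv2.boxPoints(r)])
m=mask(T,(10,150,140),(25,255,255),(245,225,275,265));r=cv2.minAreaRect(big(m));print("rib",r,onz(T,r[0],.07))
# 8x crops
I=cv2.cvtColor(T["color"],cv2.COLOR_RGB2BGR)[145:240,405:485];cv2.imwrite("pics/rt.png",cv2.resize(cv2.convertScaleAbs(I,alpha=1.3),None,fx=6,fy=6,interpolation=cv2.INTER_CUBIC))
I=cv2.cvtColor(S["color"],cv2.COLOR_RGB2BGR)[205:255,195:270];cv2.imwrite("pics/rs.png",cv2.resize(cv2.convertScaleAbs(I,alpha=1.3),None,fx=10,fy=10,interpolation=cv2.INTER_CUBIC))
E
```

```text
((251.57142639160156, 219.57142639160156), 6.617949962615967) (246, 214, 13, 13) ((251.80581665039062, 219.62232971191406), (12.053712844848633, 12.424123764038086), 76.63009643554688)
((381.9666748046875, 175.13333129882812), 4.12548828125) (378, 173, 9, 6) ((381.6712341308594, 175.4380645751953), (5.212343215942383, 8.237699508666992), 93.3736801147461)
cap (array([0.53055636, 0.20350776, 0.08726296]), np.float64(0.0010769612154171721)) [0.53066056 0.20353496 0.09      ]
plate ((260.4457702636719, 246.10153198242188), (63.80253219604492, 22.647899627685547), 88.36341857910156) [array([0.5445, 0.2227, 0.026 ]), array([0.5459, 0.1729, 0.026 ]), array([0.4074, 0.1676, 0.026 ]), array([0.4061, 0.2167, 0.026 ])]
rib ((257.5, 246.5), (17.0, 5.0), 90.0) [0.47555692 0.19436311 0.07      ]
```

View pics/rt.png

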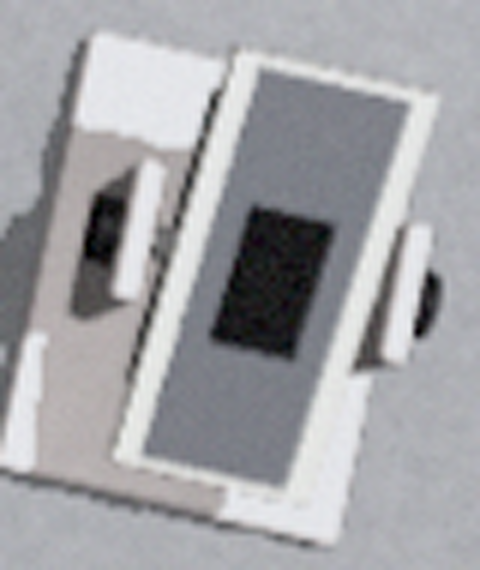

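View pics/rs.png

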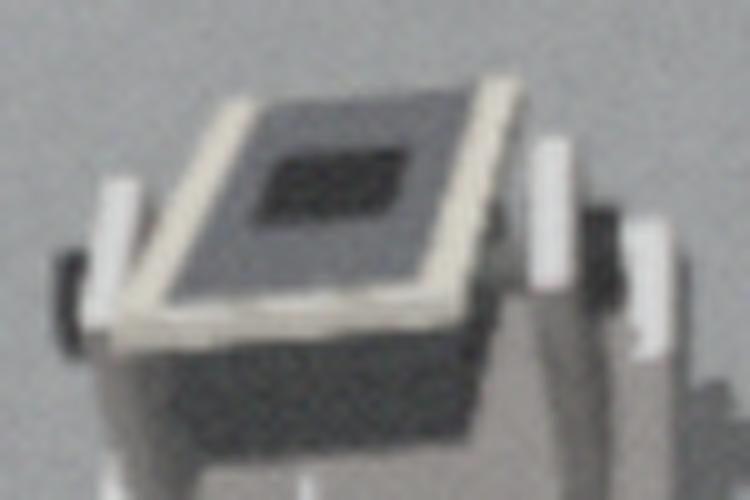

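The reader's grey outline and black window show clearly in both views. I'll triangulate their corners, refining them with line fits from colour masks.

Run:
```python
from h import *
from scipy.spatial.transform import Rotation as Rn
T,S=pickle.load(open("c0.pkl","rb"))
f=lambda P,k,o:[(np.array(p)+.5)/k-.5+o for p in P]
gt=f([(258,68),(413,102),(292,487),(145,450)],6,(405,145))
gs=f([(425,280),(167,303),(260,100),(475,88)],10,(195,205))
wt=f([(250,205),(333,222),(295,358),(212,340)],6,(405,145))
ws=f([(388,215),(252,225),(275,152),(408,148)],10,(195,205))
# refine with masks: grey level contour -> approx
def quad(c,box,thr):
    g=cv2.cvtColor(c["color"],cv2.COLOR_RGB2GRAY)
    return g
def refine(c,P):
    g=cv2.GaussianBlur(cv2.cvtColor(c["color"],cv2.COLOR_RGB2GRAY),(0,0),.6).astype(np.float32)
    L=[]
    n=len(P);cen=np.mean(P,0)
    for i in range(n):
        a,b=P[i],P[(i+1)%n];nn=np.array([-(b-a)[1],(b-a)[0]]);nn/=np.linalg.norm(nn)
        if nn@(a-cen)<0:nn=-nn
        pts=[]
        for t in np.linspace(.15,.85,25):
            s=np.arange(-2,2.01,.1);q=a+t*(b-a)+s[:,None]*nn
            v=cv2.remap(g,q[:,0].astype(np.float32)[None],q[:,1].astype(np.float32)[None],cv2.INTER_LINEAR)[0]
            d=np.clip(np.gradient(v),0,None);d[d<.5*d.max()]=0
            pts.append(a+t*(b-a)+nn*(d@s/d.sum()))
        vx=cv2.fitLine(np.array(pts,np.float32),cv2.DIST_HUBER,0,.01,.01).ravel();L.append(np.cross([*vx[2:],1],[*(vx[2:]+vx[:2]),1]))
    out=[]
    for i in range(n):
        x=np.cross(L[i-1],L[i]);out.append(x[:2]/x[2])
    return out
for nm,a,b in(("grey",gt,gs),("win",wt,ws)):
  for rf in(0,1):
    A,B=(refine(T,a),refine(S,b)) if rf else (a,b)
    X=[tri(T,p,S,q) for p,q in zip(A,B)]
    P=np.array([x[0] for x in X])
    print(nm,rf,np.abs(np.array(A)-a).max().round(2),np.abs(np.array(B)-b).max().round(2),"gap",[round(x[1]*1e3,1) for x in X])
    print(P.round(4).tolist(), "sides mm",[round(np.linalg.norm(P[i]-P[i-1])*1e3,1) for i in range(4)])
    # order: far+y, far-y, near-y, near+y
    hx=(P[0]+P[1]-P[2]-P[3]);hy=P[0]+P[3]-P[1]-P[2]
    n=np.cross(hx,hy);n/=np.linalg.norm(n)
    print("c",P.mean(0).round(4),"n",n.round(3),"slope",np.degrees(np.arccos(n[2])),"yaw from x",np.degrees(np.arctan2(hx[1],hx[0])),"from y",np.degrees(np.arctan2(-hy[0],hy[1])),"slope x",np.degrees(np.arctan2(hx[2],np.hypot(*hx[:2]))))
  # slope by length on T only
# gauge yaw and base edges
ce=[onz(T,np.array(p)/5+(219.6,179.6),.02) for p in [(80,85),(112,490),(318,465),(278,62)]]
print("base",np.array(ce).round(4).tolist());
for i,j in((1,0),(2,3)):
    d=ce[j]-ce[i];print(np.degrees(np.arctan2(d[1],d[0])),np.linalg.norm(d))
ce=[onz(T,np.array(p)/5+(219.6,179.6),.026) for p in [(152,490),(145,240),(270,490),(255,172)]]
for i,j in((0,1),(2,3)):
    d=ce[j]-ce[i];print("plate",np.degrees(np.arctan2(d[1],d[0])),np.linalg.norm(d))
rib=[onz(T,np.array(p)/5+(219.6,179.6),.07) for p in [(172,287),(199,287),(208,382),(180,382)]];print("rib",np.array(rib).round(4).tolist(),np.mean(rib,0))
```

```text
grey 0 0.0 0.0 gap [np.float64(0.3), np.float64(1.4), np.float64(1.6), np.float64(1.0)]
[[0.6561, -0.1922, 0.1213], [0.6446, -0.2425, 0.1219], [0.5181, -0.214, 0.0692], [0.5308, -0.1646, 0.0679]] sides mm [np.float64(139.0), np.float64(51.6), np.float64(140.0), np.float64(51.0)]
c [ 0.5874 -0.2033  0.0951] n [-0.366  0.107  0.925] slope 22.390477851743054 yaw from x -12.560128961574247 from y -13.686455577200762 slope x 22.346646651827466
grey 1 1.42 0.58 gap [np.float64(0.9), np.float64(0.3), np.float64(0.9), np.float64(1.6)]
[[0.6563, -0.193, 0.1213], [0.6443, -0.2426, 0.1218], [0.5172, -0.213, 0.0666], [0.5297, -0.1631, 0.067]] sides mm [np.float64(140.9), np.float64(51.0), np.float64(141.6), np.float64(51.4)]
c [ 0.5869 -0.203   0.0942] n [-0.376  0.093  0.922] slope 22.780170368368953 yaw from x -13.206568558585486 from y -13.81710107257575 slope x 22.77844328685074
win 0 0.0 0.0 gap [np.float64(1.5), np.float64(1.4), np.float64(1.5), np.float64(1.1)]
[[0.6123, -0.1939, 0.1035], [0.6064, -0.2216, 0.1045], [0.5616, -0.2127, 0.0868], [0.568, -0.1847, 0.0846]] sides mm [np.float64(
[... 360 characters left out ...]
6], [0.5611, -0.2123, 0.0849], [0.5679, -0.1835, 0.0854]] sides mm [np.float64(49.2), np.float64(29.8), np.float64(49.4), np.float64(29.7)]
c [ 0.5867 -0.2031  0.0945] n [-0.372  0.071  0.925] slope 22.268361053413926 yaw from x -13.18366913585319 from y -13.030385173595702 slope x 22.25002903501765
base [[0.5848, 0.2523, 0.02], [0.4071, 0.2353, 0.02], [0.4177, 0.1454, 0.02], [0.5949, 0.1645, 0.02]]
5.491958972084761 0.17843414564172544
6.150739330879587 0.17817029673710413
plate 2.451979757979549 0.10832089070697735
plate 3.273581850101225 0.1383058144690827
rib [[0.4953, 0.2019, 0.07], [0.4952, 0.1907, 0.07], [0.4559, 0.1864, 0.07], [0.456, 0.1981, 0.07]] [0.47559621 0.19426306 0.07      ]
```

Estimates so far:
- **Cap:** (0.531, 0.2035).
- **Gauge:** yaw about 5.8°.
- **Panel:** yaw about 3°, rib centre (0.4756, 0.1943).
- **Face:** centre (0.587, -0.203, 0.0945), slope about 22.6°, yaw about -13.3°.

Moves can't tilt the tool. So the panel has to swivel about the jaw axis between the pads until it lies flat on the face. I'll work out the first move, to above the cap.

```bash
cat > go.py <<'E'
import sys,numpy as np
from plant import get_obs
from scipy.spatial.transform import Rotation as Rn
x,y,z,yaw=map(float,sys.argv[1:5])
o=get_obs();R=Rn.from_euler("xyz",o["tcp_rot"]).as_matrix()
print("rot deg",np.degrees(o["tcp_rot"]).round(2),"pos mm",(o["position"]*1e3).round(1),"t",o["t"])
print("dx dy dz mm",(R.T@(np.array([x,y,z])-o["position"])*1e3).round(1),"twist",round(np.degrees(o["tcp_rot"][2])-yaw,2))
E
python3 go.py .5305 .2035 .2 3
```

```text
rot deg [-1.7994e+02 -1.0000e-02  2.1880e+01] pos mm [ 214.2 -533.3  238.7] t 0.2
dx dy dz mm [ 568.  -565.8   39.4] twist 18.88
```

```bash
python3 -m creep '[{"jaw":1,"dx":35,"dy":-35,"dz":0,"twist":4},{"jaw":1,"dx":70,"dy":-70,"dz":0,"twist":8},{"jaw":1,"dx":105,"dy":-105,"dz":0,"twist":12},{"jaw":1,"dx":140,"dy":-140,"dz":0,"twist":16},{"jaw":1,"dx":175,"dy":-175,"dz":0,"twist":18.9}]' 40; python3 go.py .5305 .2035 .2 3
```

```text
t: 0.7
position: [0.3117, -0.3041, 0.2391]
tcp_rot: [-3.141, -0.0, 0.049]
force: [0.2, -0.1, -0.1]
finger_gap: 0.0119
rot deg [-1.7999e+02 -1.0000e-02  2.7800e+00] pos mm [ 311.7 -304.1  239.1] t 0.7
dx dy dz mm [ 243.1 -496.4   39.2] twist -0.22
```

```bash
python3 -m creep '[{"jaw":1,"dx":20,"dy":-42},{"jaw":1,"dx":40,"dy":-84},{"jaw":1,"dx":60,"dy":-126},{"jaw":1,"dx":80,"dy":-168},{"jaw":1,"dx":100,"dy":-210}]'; python3 -m creep '[{"jaw":1,"dx":20,"dy":-42},{"jaw":1,"dx":40,"dy":-84},{"jaw":1,"dx":60,"dy":-126},{"jaw":1,"dx":80,"dy":-168},{"jaw":1,"dx":100,"dy":-210}]'; python3 go.py .5305 .2035 .125 3
```

```text
rot deg [-1.7999e+02 -1.0000e-02  2.7800e+00] pos mm [ 311.7 -304.1  239.1] t 0.7
dx dy dz mm [ 243.1 -496.4  114.2] twist -0.22validation failed for argument at $[0]...
validation failed for argument at $[0]...
```

```bash
python3 -m creep '[{"jaw":1,"dx":20,"dy":-42,"dz":0,"twist":0},{"jaw":1,"dx":40,"dy":-84,"dz":0,"twist":0},{"jaw":1,"dx":60,"dy":-126,"dz":0,"twist":0},{"jaw":1,"dx":80,"dy":-168,"dz":0,"twist":0},{"jaw":1,"dx":100,"dy":-210,"dz":0,"twist":0}]';  python3 -m creep '[{"jaw":1,"dx":20,"dy":-42,"dz":0,"twist":0},{"jaw":1,"dx":40,"dy":-84,"dz":0,"twist":0},{"jaw":1,"dx":60,"dy":-126,"dz":0,"twist":0},{"jaw":1,"dx":80,"dy":-168,"dz":0,"twist":0},{"jaw":1,"dx":100,"dy":-210,"dz":0,"twist":0}]'; python3 go.py .5305 .2035 .125 3
```

```text
t: 1.2
position: [0.4007, -0.0892, 0.2395]
tcp_rot: [3.141, -0.001, 0.052]
force: [0.7, -0.3, -1.0]
finger_gap: -0.0001
t: 1.7
position: [0.4897, 0.1259, 0.2393]
tcp_rot: [3.141, -0.0, 0.052]
force: [1.2, -0.7, 0.7]
finger_gap: -0.0002
rot deg [ 1.7999e+02 -2.0000e-02  3.0000e+00] pos mm [489.7 125.9 239.3] t 1.7
dx dy dz mm [ 44.7 -75.4 114.3] twist -0.0
```

```bash
python3 -m creep '[{"jaw":1,"dx":22,"dy":-35,"dz":0,"twist":0},{"jaw":1,"dx":38,"dy":-65,"dz":0,"twist":0},{"jaw":1,"dx":38,"dy":-65,"dz":40,"twist":0},{"jaw":1,"dx":38,"dy":-65,"dz":80,"twist":0},{"jaw":1,"dx":38,"dy":-65,"dz":100,"twist":0}]';  python3 -m creep '[{"jaw":1,"dx":0,"dy":0,"dz":0,"twist":0},{"jaw":1,"dx":0,"dy":0,"dz":0,"twist":0},{"jaw":1,"dx":0,"dy":0,"dz":0,"twist":0}]'; python3 go.py .5305 .2035 .11 3
```

```text
t: 2.2
position: [0.5216, 0.1909, 0.1354]
tcp_rot: [3.141, 0.005, 0.053]
force: [-1.2, -0.5, -0.3]
finger_gap: 0.0001
t: 2.5
position: [0.5253, 0.1908, 0.1412]
tcp_rot: [-3.141, -0.003, 0.052]
force: [0.0, -0.8, 0.3]
finger_gap: 0.0001
rot deg [-179.98   -0.18    2.97] pos mm [525.3 190.8 141.2] t 2.5
dx dy dz mm [  5.7 -12.4  31.2] twist -0.03
```

```bash
python3 -m creep '[{"jaw":1,"dx":5.5,"dy":-12.5,"dz":15,"twist":0},{"jaw":1,"dx":5.5,"dy":-12.5,"dz":25,"twist":0},{"jaw":1,"dx":5.5,"dy":-12.5,"dz":25,"twist":0},{"jaw":1,"dx":5.5,"dy":-12.5,"dz":25,"twist":0},{"jaw":1,"dx":5.5,"dy":-12.5,"dz":25,"twist":0}]'; python3 go.py .5305 .2035 .105 3
python3 - <<'E'
from h import *
T=cam("top");S=cam("scene");print(get_obs()["position"],get_obs()["force"])
a=cv2.resize(T["color"][170:290,215:305],None,fx=4,fy=4);b=cv2.resize(S["color"][120:220,335:415],None,fx=4.8,fy=4.8)
cv2.imwrite("pics/p1.png",np.hstack([a,b[:480]])[:,:,::-1])
E
```

```text
t: 3.0
position: [0.5292, 0.2032, 0.1151]
tcp_rot: [-3.142, -0.001, 0.052]
force: [-0.5, 0.3, 0.2]
finger_gap: 0.0
rot deg [-1.80e+02 -7.00e-02  2.96e+00] pos mm [529.2 203.2 115.1] t 3.0
dx dy dz mm [ 1.3 -0.2 10.1] twist -0.04
[0.5292153  0.20328517 0.11501694] [-0.41695294  0.33599144 -0.2159677 ]
```

View pics/p1.png

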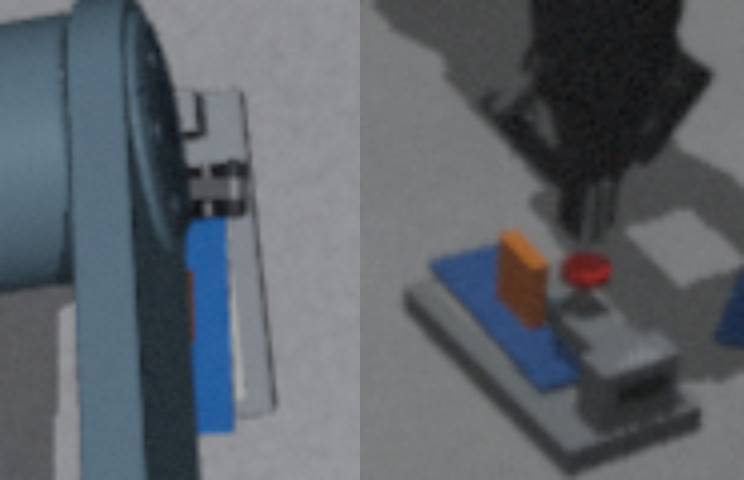

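In the scene view the shut fingertips stand just above the red cap, centred on it. The gap to the cap top is about 17 mm. I'll descend in small steps and watch the force.

```bash
python3 -m creep '[{"jaw":1,"dx":1,"dy":0,"dz":8,"twist":0},{"jaw":1,"dx":1,"dy":0,"dz":15,"twist":0},{"jaw":1,"dx":1,"dy":0,"dz":19,"twist":0},{"jaw":1,"dx":1,"dy":0,"dz":21,"twist":0},{"jaw":1,"dx":1,"dy":0,"dz":21,"twist":0}]';python3 -m creep '[{"jaw":1,"dx":0,"dy":0,"dz":1,"twist":0},{"jaw":1,"dx":0,"dy":0,"dz":2,"twist":0},{"jaw":1,"dx":0,"dy":0,"dz":3,"twist":0},{"jaw":1,"dx":0,"dy":0,"dz":3,"twist":0},{"jaw":1,"dx":0,"dy":0,"dz":3,"twist":0}]'
```

```text
t: 3.6
position: [0.5296, 0.2034, 0.0929]
tcp_rot: [3.141, 0.001, 0.052]
force: [-1.1, -0.2, 2.0]
finger_gap: -0.0001
t: 4.1
position: [0.5297, 0.2035, 0.0903]
tcp_rot: [3.142, 0.0, 0.052]
force: [-0.8, -0.3, 2.4]
finger_gap: 0.0001
```

```bash
python3 -m creep '[{"jaw":1,"dx":0,"dy":0,"dz":1,"twist":0},{"jaw":1,"dx":0,"dy":0,"dz":2,"twist":0},{"jaw":1,"dx":0,"dy":0,"dz":2,"twist":0}]';python3 -m creep '[{"jaw":1,"dx":0,"dy":0,"dz":0.7,"twist":0},{"jaw":1,"dx":0,"dy":0,"dz":0.7,"twist":0},{"jaw":1,"dx":0,"dy":0,"dz":0.7,"twist":0}]'
```

```text
t: 4.4
position: [0.5299, 0.2036, 0.0882]
tcp_rot: [-3.142, -0.0, 0.052]
force: [-0.8, -0.9, 2.1]
finger_gap: 0.0003
t: 4.7
position: [0.5299, 0.2036, 0.088]
tcp_rot: [-3.142, -0.0, 0.052]
force: [-2.4, -0.4, 5.2]
finger_gap: -0.0002
```

Position stalled at 0.088 and the force stepped to 5 N, so the foot is on the plate. I'll push slightly more and hold for over 1 s.

```bash
python3 -m creep '[{"jaw":1,"dx":0,"dy":0,"dz":0.5,"twist":0},{"jaw":1,"dx":0,"dy":0,"dz":0.5,"twist":0},{"jaw":1,"dx":0,"dy":0,"dz":0.5,"twist":0},{"jaw":1,"dx":0,"dy":0,"dz":0.5,"twist":0},{"jaw":1,"dx":0,"dy":0,"dz":0.5,"twist":0}]';python3 -c "
from h import *
S=cam('scene');T=cam('top')
cv2.imwrite('pics/p2.png',cv2.resize(S['color'][130:220,335:415],None,fx=6,fy=6)[:,:,::-1])"
python3 -m creep '[{"jaw":1,"dx":0,"dy":0,"dz":0,"twist":0},{"jaw":1,"dx":0,"dy":0,"dz":0,"twist":0},{"jaw":1,"dx":0,"dy":0,"dz":0,"twist":0},{"jaw":1,"dx":0,"dy":0,"dz":0,"twist":0}]'
```

```text
t: 5.2
position: [0.53, 0.2036, 0.088]
tcp_rot: [3.142, -0.0, 0.052]
force: [-3.1, -0.4, 8.8]
finger_gap: 0.0001
t: 5.7
position: [0.53, 0.2036, 0.088]
tcp_rot: [-3.142, -0.0, 0.052]
force: [-3.5, -1.4, 8.4]
finger_gap: 0.0002
```

View pics/p2.png

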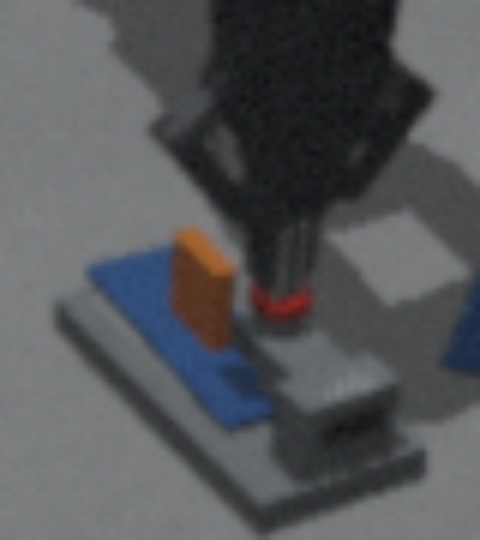

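The cap is pressed down to just above the arm and the panel is undisturbed. The foot has been on the plate for about 1.1 s, so I'll let it rise.

```bash
python3 -m creep '[{"jaw":1,"dx":0,"dy":0,"dz":0,"twist":0},{"jaw":1,"dx":0,"dy":0,"dz":-10,"twist":0},{"jaw":1,"dx":0,"dy":0,"dz":-30,"twist":0},{"jaw":1,"dx":0,"dy":0,"dz":-50,"twist":0},{"jaw":1,"dx":0,"dy":0,"dz":-50,"twist":0}]'; python3 go.py .4756 .1943 .135 3
```

```text
t: 6.2
position: [0.5321, 0.204, 0.1403]
tcp_rot: [-3.141, -0.006, 0.052]
force: [0.3, 0.6, 0.1]
finger_gap: 0.0001
rot deg [-179.95   -0.35    2.98] pos mm [532.1 204.  140.3] t 6.2
dx dy dz mm [-56.9   6.7   4.9] twist -0.02
```

```bash
python3 -m creep '[{"jaw":-0.6,"dx":-30,"dy":4,"dz":0,"twist":0},{"jaw":-0.6,"dx":-57,"dy":6.5,"dz":0,"twist":0},{"jaw":-0.6,"dx":-57,"dy":6.5,"dz":0,"twist":0},{"jaw":-0.6,"dx":-57,"dy":6.5,"dz":0,"twist":0},{"jaw":-0.6,"dx":-57,"dy":6.5,"dz":0,"twist":0}]'; python3 go.py .4756 .1943 .043 3;python3 -c "
from h import *
S=cam('scene');T=cam('top')
a=cv2.resize(S['color'][120:220,335:415],None,fx=4.8,fy=4.8);b=cv2.resize(T['color'][170:290,215:305],None,fx=4,fy=4)
cv2.imwrite('pics/p3.png',np.hstack([a,b])[:,:,::-1])"
```

```text
t: 6.7
position: [0.4742, 0.1942, 0.1371]
tcp_rot: [-3.141, -0.001, 0.052]
force: [0.7, 0.2, -0.2]
finger_gap: 0.0684
rot deg [-1.7999e+02 -6.0000e-02  2.9700e+00] pos mm [474.2 194.2 137.1] t 6.7
dx dy dz mm [ 1.3 -0.  94.1] twist -0.03
```

View pics/p3.png

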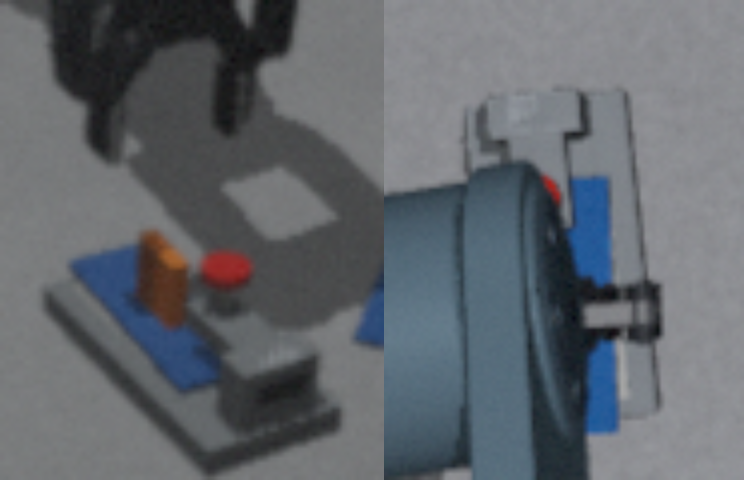

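The cap has sprung back up, the panel is unmoved, and the open fingers straddle the rib in both views. I'll descend and grip.

```bash
python3 -m creep '[{"jaw":-0.6,"dx":1,"dy":0,"dz":40,"twist":0},{"jaw":-0.6,"dx":1,"dy":0,"dz":75,"twist":0},{"jaw":-0.6,"dx":1,"dy":0,"dz":90,"twist":0},{"jaw":-0.6,"dx":1,"dy":0,"dz":94,"twist":0},{"jaw":-0.6,"dx":1,"dy":0,"dz":94,"twist":0}]';python3 -m creep '[{"jaw":0.2,"dx":0,"dy":0,"dz":0,"twist":0},{"jaw":0.6,"dx":0,"dy":0,"dz":0,"twist":0},{"jaw":1,"dx":0,"dy":0,"dz":0,"twist":0},{"jaw":1,"dx":0,"dy":0,"dz":0,"twist":0},{"jaw":1,"dx":0,"dy":0,"dz":0,"twist":0}]' 25; python3 go.py .4756 .1943 .043 3
```

```text
t: 7.3
position: [0.4744, 0.1941, 0.0427]
tcp_rot: [3.142, 0.001, 0.052]
force: [-0.2, -1.7, -0.0]
finger_gap: 0.0685
t: 7.8
position: [0.4748, 0.1943, 0.0439]
tcp_rot: [-3.141, -0.001, 0.052]
force: [-0.8, 1.6, 5.1]
finger_gap: 0.0117
rot deg [-1.7998e+02 -8.0000e-02  2.9800e+00] pos mm [474.8 194.3  43.9] t 7.8
dx dy dz mm [0.8 0.1 0.9] twist -0.02
```

```bash
python3 -m creep '[{"jaw":1,"dx":0,"dy":0,"dz":-2,"twist":0},{"jaw":1,"dx":0,"dy":0,"dz":-3.5,"twist":0},{"jaw":1,"dx":0,"dy":0,"dz":-3.5,"twist":0},{"jaw":1,"dx":0,"dy":0,"dz":-3.5,"twist":0}]';python3 -c "
from h import *
S=cam('scene')
a=cv2.resize(S['color'][120:220,335:415],None,fx=6,fy=6)
cv2.imwrite('pics/p4.png',a[:,:,::-1])"
```

```text
t: 8.2
position: [0.4739, 0.1941, 0.0464]
tcp_rot: [3.142, 0.001, 0.052]
force: [-0.6, 0.7, -1.8]
finger_gap: 0.0115
```

View pics/p4.png

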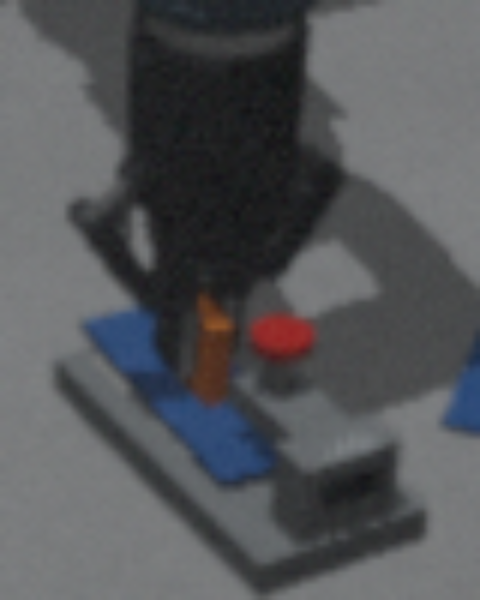

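The panel is lifted about 3 mm, level, with its weight (about 1.8 N) on the gripper. I'll draw it out to the front.

```bash
python3 -m creep '[{"jaw":1,"dx":-15,"dy":0,"dz":0,"twist":0},{"jaw":1,"dx":-35,"dy":1,"dz":0,"twist":0},{"jaw":1,"dx":-55,"dy":2,"dz":0,"twist":0},{"jaw":1,"dx":-75,"dy":3,"dz":0,"twist":0},{"jaw":1,"dx":-88,"dy":3,"dz":0,"twist":0}]';python3 -m creep '[{"jaw":1,"dx":0,"dy":0,"dz":0,"twist":0},{"jaw":1,"dx":0,"dy":0,"dz":0,"twist":0},{"jaw":1,"dx":0,"dy":0,"dz":-30,"twist":0},{"jaw":1,"dx":0,"dy":0,"dz":-70,"twist":0},{"jaw":1,"dx":0,"dy":0,"dz":-120,"twist":0}]'
python3 - <<'E'
from h import *
S=cam('scene')
cv2.imwrite('pics/p5.png',S['color'][:,:,::-1])
from scipy.spatial.transform import Rotation as Rn
c=np.array([.587,-.203,.0945]);s=np.radians(22.6);w=np.radians(-13.3)
n=np.array([-np.sin(s)*np.cos(w),-np.sin(s)*np.sin(w),np.cos(s)])
g=c+n*.030;print("n",n,"tcp at 4mm",g-[0,0,.011])
print("hover",c+n*.08)
E
python3 go.py .56 -.203 .17 -13.3
```

```text
t: 8.75
position: [0.3848, 0.1864, 0.0462]
tcp_rot: [3.141, 0.001, 0.052]
force: [-0.2, 0.1, -2.0]
finger_gap: 0.0117
t: 9.25
position: [0.3863, 0.1863, 0.167]
tcp_rot: [3.141, 0.003, 0.051]
force: [1.0, 0.2, -1.8]
finger_gap: 0.0112
n [-0.37398809  0.08840704  0.92321022] tcp at 4mm [ 0.57578036 -0.20034779  0.11119631]
hover [ 0.55708095 -0.19592744  0.16835682]
rot deg [-179.92   -0.67    2.98] pos mm [391.7 187.5 176.3] t 9.3
dx dy dz mm [147.6 398.8   7.5] twist 16.28
```

View pics/p5.png

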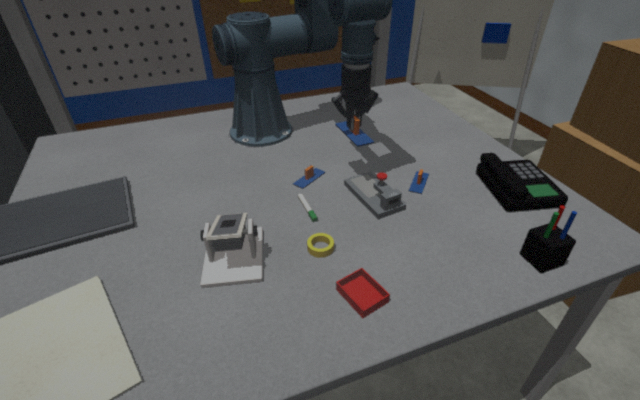

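```bash
python3 -m creep '[{"jaw":1,"dx":10,"dy":30,"dz":-5,"twist":3},{"jaw":1,"dx":25,"dy":70,"dz":-10,"twist":6},{"jaw":1,"dx":40,"dy":110,"dz":-10,"twist":9},{"jaw":1,"dx":55,"dy":150,"dz":-10,"twist":12},{"jaw":1,"dx":70,"dy":190,"dz":-10,"twist":15}]';python3 go.py .574 -.2 .188 -13.3
```

```text
t: 9.8
position: [0.468, -0.0017, 0.1773]
tcp_rot: [-3.142, -0.002, -0.212]
force: [0.6, 0.6, -1.6]
finger_gap: 0.0117
rot deg [-1.800e+02 -1.200e-01 -1.216e+01] pos mm [468.   -1.7 177.3] t 9.8
dx dy dz mm [145.4 171.5 -10.4] twist 1.14
```

```bash
python3 -m creep '[{"jaw":1,"dx":30,"dy":35,"dz":-8,"twist":1.3},{"jaw":1,"dx":62,"dy":72,"dz":-10,"twist":1.3},{"jaw":1,"dx":92,"dy":107,"dz":-10,"twist":1.3},{"jaw":1,"dx":120,"dy":140,"dz":-10,"twist":1.3},{"jaw":1,"dx":140,"dy":164,"dz":-10,"twist":1.3}]';python3 -m creep '[{"jaw":1,"dx":4,"dy":5,"dz":0,"twist":0},{"jaw":1,"dx":4,"dy":5,"dz":0,"twist":0},{"jaw":1,"dx":4,"dy":5,"dz":0,"twist":0},{"jaw":1,"dx":4,"dy":5,"dz":0,"twist":0}]';python3 go.py .576 -.2 .155 -13.3
python3 - <<'E'
from h import *
S=cam('scene');T=cam('top')
a=cv2.resize(S['color'][130:290,170:290],None,fx=3,fy=3);b=cv2.resize(T['color'][110:270,370:500],None,fx=3,fy=3)
cv2.imwrite('pics/p6.png',np.hstack([a,b])[:,:,::-1])
E
```

```text
t: 10.3
position: [0.5709, -0.1928, 0.1867]
tcp_rot: [3.141, -0.002, -0.234]
force: [0.1, 0.1, -1.9]
finger_gap: 0.0119
t: 10.7
position: [0.5715, -0.1936, 0.1865]
tcp_rot: [-3.141, 0.0, -0.231]
force: [0.0, -0.3, -2.0]
finger_gap: 0.0119
rot deg [-1.7998e+02  3.0000e-02 -1.3260e+01] pos mm [ 571.5 -193.6  186.5] t 10.7
dx dy dz mm [ 5.9  5.2 31.5] twist 0.04
```

View pics/p6.png

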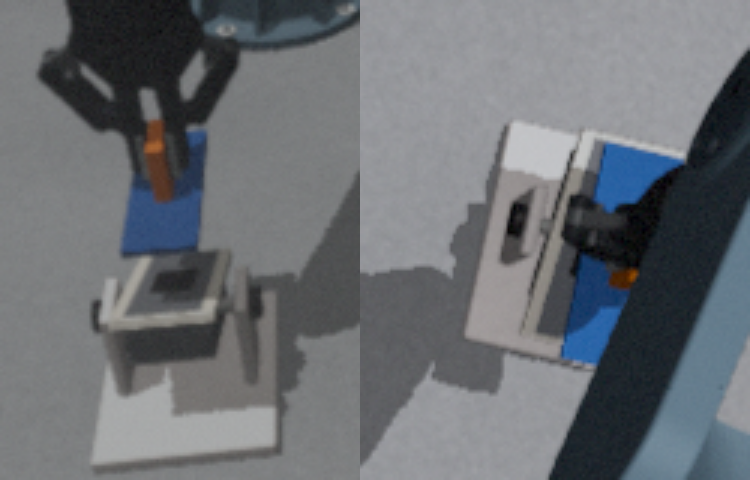

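The panel hovers level over the face, roughly aligned. Its far-left plate corner is at about top px (450,158) and its near-left corner at about (438,229). I'll measure its position in the hand.

Run:
```python
from h import *
T,S=pickle.load(open("c0.pkl","rb"))
p=get_obs()["position"];print(p)
cs=lambda x,y:(x/3-.33+170,y/3-.33+130);ct=lambda x,y:((x-360)/3-.33+370,y/3-.33+110)
fl,_=tri(T,ct(600,145),S,cs(196,252));print("far +y",fl,_)
nl,_=tri(T,ct(563,358),S,cs(206,132));print("near +y",nl,_)
for z in(.165,.17):
  A=onz(T,ct(600,145),z);B=onz(T,ct(563,358),z);C=onz(S,cs(122,250),z);D=onz(S,cs(196,252),z)
  d=A-B;print(z,A,B,C,D,np.linalg.norm(d),np.degrees(np.arctan2(d[1],d[0])))
  u=d/np.linalg.norm(d);v=np.array([-u[1],u[0],0]);print("centre from left edge",(A+B)/2-v*.025,"rel tcp in tool", )
  r=(A+B)/2-v*.025-p;print(r@u,r@v)
```

```text
[ 0.57162284 -0.19375442  0.18678984]
far +y [ 0.6443891  -0.18681743  0.15971361] 0.003780343708652518
near +y [ 0.50936116 -0.15638069  0.16493445] 0.00026382043781972866
0.165 [ 0.64377811 -0.18336287  0.165     ] [ 0.50932851 -0.15649591  0.165     ] [ 0.63054908 -0.23399491  0.165     ] [ 0.65014451 -0.18900531  0.165     ] 0.13710773035293217 -11.300527236464323
centre from left edge [ 0.57165443 -0.19444471  0.165     ] rel tcp in tool
0.00016624945797361198 -0.0006707164044916419
0.17 [ 0.64284516 -0.18190109  0.17      ] [ 0.50923239 -0.15520135  0.17      ] [ 0.63715663 -0.23394467  0.17      ] [ 0.65654781 -0.18942402  0.17      ] 0.13625435170775343 -11.30052723646433
centre from left edge [ 0.5711399  -0.19306654  0.17      ] rel tcp in tool
-0.0006083687264468618 0.0005799080074738942
```

The panel is centred on the TCP within about 1 mm. I'll descend gently at the lowest grip force so it can swivel onto the slope.

```bash
python3 -m creep '[{"jaw":1,"dx":3,"dy":3,"dz":10,"twist":0},{"jaw":1,"dx":5.5,"dy":5.5,"dz":20,"twist":0},{"jaw":1,"dx":5.5,"dy":5.5,"dz":28,"twist":0},{"jaw":1,"dx":5.5,"dy":5.5,"dz":31,"twist":0},{"jaw":1,"dx":5.5,"dy":5.5,"dz":31,"twist":0}]' 20;python3 -m creep '[{"jaw":1,"dx":0,"dy":0,"dz":2,"twist":0},{"jaw":1,"dx":0,"dy":0,"dz":4,"twist":0},{"jaw":1,"dx":0,"dy":0,"dz":6,"twist":0},{"jaw":1,"dx":0,"dy":0,"dz":8,"twist":0},{"jaw":1,"dx":0,"dy":0,"dz":8,"twist":0}]'
```

```text
t: 11.3
position: [0.5752, -0.2012, 0.1543]
tcp_rot: [-3.141, 0.002, -0.233]
force: [0.0, -0.2, -1.2]
finger_gap: 0.0118
t: 11.8
position: [0.5757, -0.2014, 0.1473]
tcp_rot: [-3.141, 0.0, -0.232]
force: [1.3, 0.1, -0.8]
finger_gap: 0.0117
```

```bash
python3 -m creep '[{"jaw":1,"dx":0,"dy":0,"dz":2,"twist":0},{"jaw":1,"dx":0,"dy":0,"dz":4,"twist":0},{"jaw":1,"dx":0,"dy":0,"dz":6,"twist":0},{"jaw":1,"dx":0,"dy":0,"dz":6,"twist":0}]'
```

```text
t: 12.2
position: [0.5761, -0.2017, 0.1419]
tcp_rot: [3.141, -0.001, -0.233]
force: [-0.1, 0.2, 3.8]
finger_gap: 0.0117
```

```bash
python3 -m creep '[{"jaw":1,"dx":0,"dy":0,"dz":2,"twist":0},{"jaw":1,"dx":0,"dy":0,"dz":4,"twist":0},{"jaw":1,"dx":0,"dy":0,"dz":4,"twist":0}]'; python3 -c "
from plant import *
print(get_obs()['wrist_torque'])"; python3 -m creep '[{"jaw":1,"dx":0,"dy":0,"dz":2,"twist":0},{"jaw":1,"dx":0,"dy":0,"dz":4,"twist":0},{"jaw":1,"dx":0,"dy":0,"dz":4,"twist":0}]';python3 - <<'E'
from h import *
print(get_obs()['wrist_torque'])
S=cam('scene');T=cam('top')
a=cv2.resize(S['color'][150:270,180:280],None,fx=4,fy=4);b=cv2.resize(T['color'][130:250,390:490],None,fx=4,fy=4)
cv2.imwrite('pics/p7.png',np.hstack([a,b])[:,:,::-1])
E
```

```text
t: 12.5
position: [0.5757, -0.2016, 0.1376]
tcp_rot: [3.141, 0.0, -0.233]
force: [-2.3, 0.3, 5.2]
finger_gap: 0.0118
[-0.02432708 -0.03722445  0.01493509]
t: 12.8
position: [0.5752, -0.2014, 0.1332]
tcp_rot: [-3.142, 0.002, -0.233]
force: [-4.4, 0.9, 5.3]
finger_gap: 0.0116
[0.04582805 0.38252005 0.01927361]
```

View pics/p7.png

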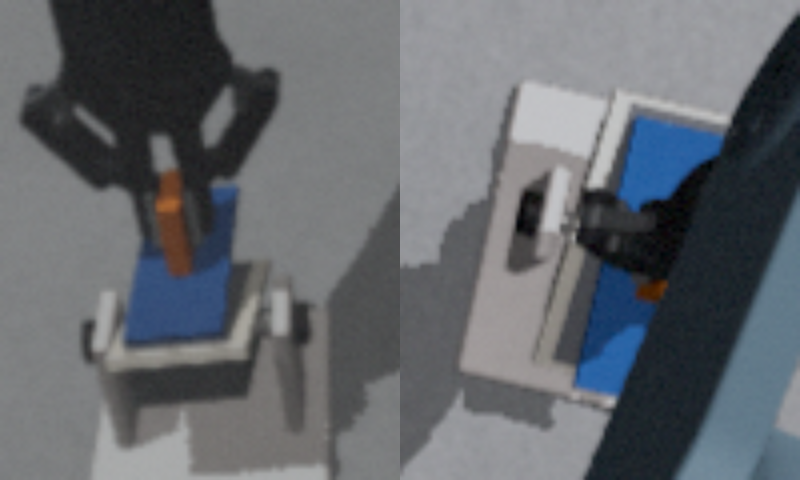

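The panel is swivelling: its far end is on the face and its low end is still raised. It looks a few mm towards -y. I'll continue down.

```bash
python3 -m creep '[{"jaw":1,"dx":0,"dy":0,"dz":2,"twist":0},{"jaw":1,"dx":0,"dy":0,"dz":4,"twist":0},{"jaw":1,"dx":0,"dy":0,"dz":6,"twist":0},{"jaw":1,"dx":0,"dy":0,"dz":6,"twist":0}]'; python3 -m creep '[{"jaw":1,"dx":0,"dy":0,"dz":2,"twist":0},{"jaw":1,"dx":0,"dy":0,"dz":4,"twist":0},{"jaw":1,"dx":0,"dy":0,"dz":6,"twist":0},{"jaw":1,"dx":0,"dy":0,"dz":6,"twist":0}]'
```

```text
t: 13.3
position: [0.5755, -0.2014, 0.1273]
tcp_rot: [-3.141, 0.001, -0.233]
force: [-4.5, 0.6, 4.1]
finger_gap: 0.0114
t: 13.7
position: [0.5758, -0.2015, 0.1213]
tcp_rot: [-3.141, 0.0, -0.233]
force: [-4.2, 1.4, 3.4]
finger_gap: 0.0114
```

```bash
python3 -m creep '[{"jaw":1,"dx":0,"dy":0,"dz":2,"twist":0},{"jaw":1,"dx":0,"dy":0,"dz":4,"twist":0},{"jaw":1,"dx":0,"dy":0,"dz":4,"twist":0}]'; python3 -m creep '[{"jaw":1,"dx":0,"dy":0,"dz":1,"twist":0},{"jaw":1,"dx":0,"dy":0,"dz":2,"twist":0},{"jaw":1,"dx":0,"dy":0,"dz":2,"twist":0}]'
python3 - <<'E'
from h import *
S=cam('scene');T=cam('top');print(get_obs()["force"],get_obs()["wrist_torque"])
pickle.dump((T,S),open("c1.pkl","wb"))
a=cv2.resize(S['color'][150:270,180:280],None,fx=4,fy=4);b=cv2.resize(T['color'][130:250,390:490],None,fx=4,fy=4)
cv2.imwrite('pics/p8.png',np.hstack([a,b])[:,:,::-1])
E
```

```text
t: 14.0
position: [0.5758, -0.2015, 0.1172]
tcp_rot: [-3.142, 0.0, -0.233]
force: [-4.2, -0.3, 3.5]
finger_gap: 0.0117
t: 14.3
position: [0.5758, -0.2015, 0.1154]
tcp_rot: [-3.142, 0.0, -0.233]
force: [-4.0, 0.6, 3.9]
finger_gap: 0.0116
[-3.77348547  0.14473474  3.73277105] [0.04890584 0.27610359 0.04570967]
```

View pics/p8.png

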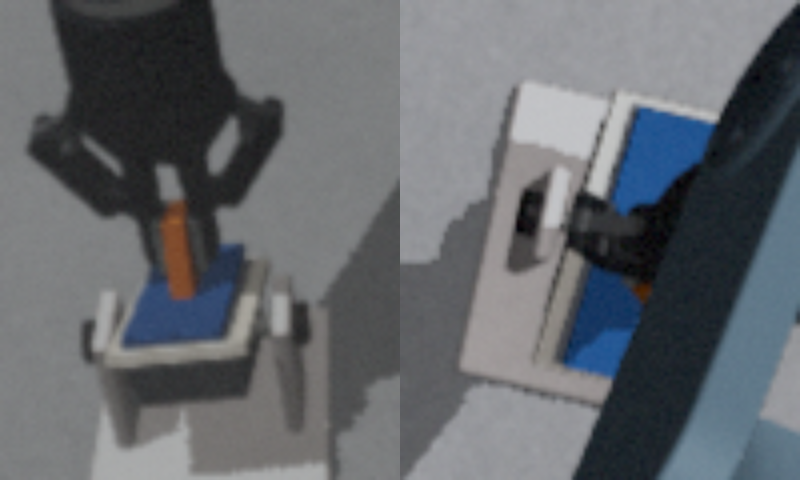

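Nearly flush now. I'll compare the observed plate corners with where they should project if the panel were centred.

Run:
```python
from h import *
T,S=pickle.load(open("c1.pkl","rb"))
a=cv2.resize(S['color'][200:245,200:255],None,fx=10,fy=10,interpolation=cv2.INTER_CUBIC);b=cv2.resize(T['color'][150:235,425:480],None,fx=5.3,fy=5.3,interpolation=cv2.INTER_CUBIC)
b=cv2.resize(b,(290,450))
b=cv2.resize(T['color'][150:235,425:473],None,fx=5,fy=5,interpolation=cv2.INTER_CUBIC)
cv2.imwrite('pics/p9.png',np.hstack([a[:425],b])[:,:,::-1])
```

```text
(no output)
```

View pics/p9.png

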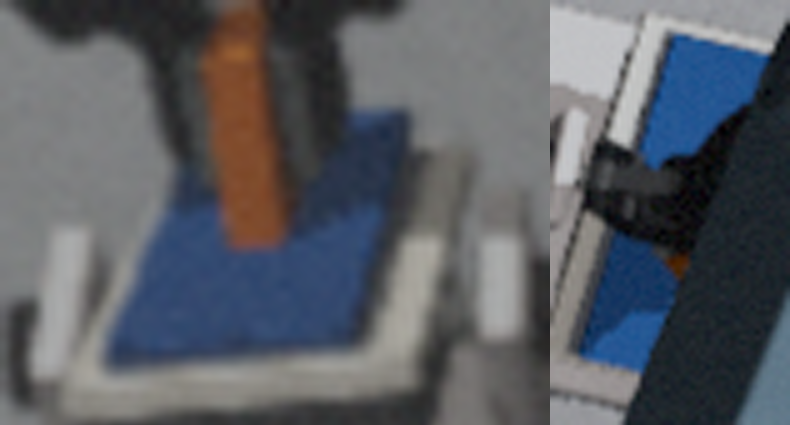

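The panel is centred along the slope, but about 1.5 to 2 mm towards -y and about 1° off in yaw. I'll correct that while seating it, then take 1 mm steps and watch the force.

```bash
python3 -m creep '[{"jaw":1,"dx":0,"dy":-0.8,"dz":0,"twist":0.5},{"jaw":1,"dx":0,"dy":-1.7,"dz":0.5,"twist":1},{"jaw":1,"dx":0,"dy":-1.7,"dz":1,"twist":1},{"jaw":1,"dx":0,"dy":-1.7,"dz":1,"twist":1},{"jaw":1,"dx":0,"dy":-1.7,"dz":1,"twist":1}]'
cat > fo.py <<'E'
from h import *
import sys
F=[];
for i in range(4):
    read_camera("top");F.append(np.r_[get_obs()["force"],get_obs()["wrist_torque"]])
o=get_obs();print("avg F,M",np.mean(F,0).round(2),"pos",(o["position"]*1e3).round(2),"t",o["t"])
E
python3 fo.py;  python3 -m creep '[{"jaw":1,"dx":0,"dy":0,"dz":1,"twist":0},{"jaw":1,"dx":0,"dy":0,"dz":1,"twist":0},{"jaw":1,"dx":0,"dy":0,"dz":1,"twist":0}]';python3 fo.py
```

```text
t: 14.9
position: [0.5764, -0.2, 0.1147]
tcp_rot: [3.142, -0.001, -0.25]
force: [-2.8, -0.7, 3.8]
finger_gap: 0.0117
avg F,M [-2.44  0.2   4.57 -0.03 -0.02 -0.01] pos [ 576.41 -199.98  114.74] t 15.1
t: 15.4
position: [0.5761, -0.1998, 0.1134]
tcp_rot: [-3.141, 0.0, -0.25]
force: [-3.0, -1.0, 3.5]
finger_gap: 0.0116
avg F,M [-3.18  0.15  3.69 -0.02  0.1  -0.01] pos [ 576.09 -199.84  113.47] t 15.6
```

```bash
python3 -m creep '[{"jaw":1,"dx":0,"dy":0,"dz":1,"twist":0},{"jaw":1,"dx":0,"dy":0,"dz":1,"twist":0},{"jaw":1,"dx":0,"dy":0,"dz":1,"twist":0}]';python3 fo.py;  python3 -m creep '[{"jaw":1,"dx":0,"dy":0,"dz":1,"twist":0},{"jaw":1,"dx":0,"dy":0,"dz":1,"twist":0},{"jaw":1,"dx":0,"dy":0,"dz":1,"twist":0}]';python3 fo.py;python3 - <<'E'
from h import *
S=cam('scene');T=cam('top');pickle.dump((T,S),open("c2.pkl","wb"))
a=cv2.resize(S['color'][200:245,200:255],None,fx=10,fy=10,interpolation=cv2.INTER_CUBIC)
b=cv2.resize(T['color'][150:235,425:473],None,fx=5,fy=5,interpolation=cv2.INTER_CUBIC)
cv2.imwrite('pics/p10.png',np.hstack([a[:425],b])[:,:,::-1])
E
```

```text
t: 15.9
position: [0.5763, -0.1999, 0.1127]
tcp_rot: [3.142, -0.0, -0.25]
force: [-2.5, 0.2, 5.0]
finger_gap: 0.0117
avg F,M [-2.59 -0.28  3.87  0.    0.04 -0.04] pos [ 576.23 -199.89  112.62] t 16.1
t: 16.4
position: [0.5765, -0.2, 0.1118]
tcp_rot: [3.141, -0.001, -0.25]
force: [-2.6, -0.2, 5.2]
finger_gap: 0.0118
avg F,M [-2.92 -0.21  5.62  0.02  0.01 -0.02] pos [ 576.47 -199.96  111.82] t 16.6
```

View pics/p10.png

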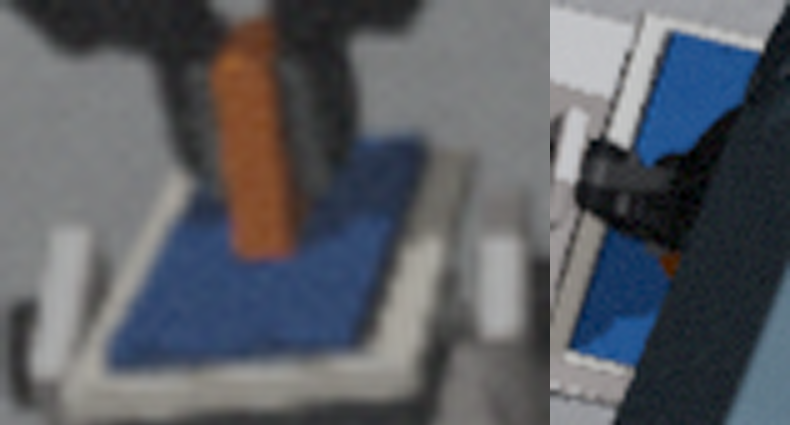

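The plate looks flush. The averaged force (-2.9, -0.2, 5.6, plus 1.7 N weight) points along the 22° normal with about 8 N, and there is almost no residual moment. I'll check the centring against projected ideal corners.

Run:
```python
from h import *
T,S=pickle.load(open("c2.pkl","rb"))
c=np.array([.587,-.2031,.0945]);s=np.radians(22.5);w=np.radians(-13.3)
ex=np.array([np.cos(s)*np.cos(w),np.cos(s)*np.sin(w),np.sin(s)]);ey=np.array([-np.sin(w),np.cos(w),0]);n=np.cross(ex,ey)
def proj(C,X):
    q=C["world_to_cam"]@[*X,1];return np.array([C["cx"]+C["fx"]*q[0]/-q[2],C["cy"]-C["fy"]*q[1]/-q[2]])
for nm,h in(("face rest",0),("under -4",-.004),("top -4",.002)):
  for l,a,b in(("far-y",1,-1),("far+y",1,1),("near-y",-1,-1),("near+y",-1,1)):
    X=c+ex*.07*a+ey*.025*b+n*h
    ps=(proj(S,X)-200+.5)*10-.5; pt=(proj(T,X)-(425,150)+.5)*5-.5+(550,0)
    print(nm,l,"S",ps.round(0),"T",pt.round(0))
X=tri(T,((np.array([568,352])-(550,0)+.5)/5-.5+(425,150)),S,(np.array([425,138])+.5)/10-.5+200)
d=X[0]-c;print("near+y tri",d@ex,d@ey,d@n,X[1])
J=np.c_[proj(S,c+ey*.001)-proj(S,c),proj(S,c+ex*.001)-proj(S,c)]*10;print("S px/mm y,x",J.round(1).tolist())
J=np.c_[proj(T,c+ey*.001)-proj(T,c),proj(T,c+ex*.001)-proj(T,c)]*5;print("T px/mm y,x",J.round(1).tolist())
```

```text
face rest far-y S [115. 353.] T [791.  61.]
face rest far+y S [368. 330.] T [669.  33.]
face rest near-y S [214. 154.] T [687. 380.]
face rest near+y S [430. 135.] T [570. 353.]
under -4 far-y S [117. 372.] T [789.  59.]
under -4 far+y S [370. 349.] T [667.  31.]
under -4 near-y S [216. 170.] T [685. 377.]
under -4 near+y S [431. 152.] T [569. 349.]
top -4 far-y S [114. 344.] T [792.  62.]
top -4 far+y S [367. 321.] T [670.  34.]
top -4 near-y S [213. 146.] T [688. 382.]
top -4 near+y S [429. 127.] T [571. 354.]
near+y tri -0.0701718683658583 0.024814036092500758 -0.0007542904999837639 0.001928952672795794
S px/mm y,x [[4.7, -0.6], [-0.4, 1.4]]
T px/mm y,x [[-2.4, 0.7], [-0.6, -2.3]]
```

Scene and top disagree on lateral offset (about -1.3 mm against +1.1 mm), within calibration, so the mean is about 0. Both show about 1° excess twist against the face outline, so I'll take most of it back and average the force for longer.

```bash
python3 -m creep '[{"jaw":1,"dx":0,"dy":0,"dz":0,"twist":-0.4},{"jaw":1,"dx":0,"dy":0,"dz":0,"twist":-0.8},{"jaw":1,"dx":0,"dy":0,"dz":0,"twist":-0.8},{"jaw":1,"dx":0,"dy":0,"dz":0,"twist":-0.8}]' 30;python3 fo.py;python3 fo.py;python3 fo.py;python3 - <<'E'
from h import *
S=cam('scene');T=cam('top');pickle.dump((T,S),open("c3.pkl","wb"))
a=cv2.resize(S['color'][200:245,200:255],None,fx=10,fy=10,interpolation=cv2.INTER_CUBIC)
b=cv2.resize(T['color'][150:235,425:473],None,fx=5,fy=5,interpolation=cv2.INTER_CUBIC)
cv2.imwrite('pics/p11.png',cv2.convertScaleAbs(np.hstack([a[:425],b])[:,:,::-1],alpha=1.4))
E
```

```text
t: 17.1
position: [0.5765, -0.2001, 0.1118]
tcp_rot: [3.141, -0.001, -0.236]
force: [-2.7, -0.6, 4.8]
finger_gap: 0.0115
avg F,M [-2.34 -0.57  4.75 -0.15  0.   -0.01] pos [ 576.46 -200.02  111.79] t 17.3
avg F,M [-2.11 -0.69  5.68 -0.16  0.02 -0.05] pos [ 576.46 -200.05  111.78] t 17.5
avg F,M [-2.41 -1.35  5.54 -0.11  0.03 -0.02] pos [ 576.48 -200.02  111.79] t 17.7
```

View pics/p11.png

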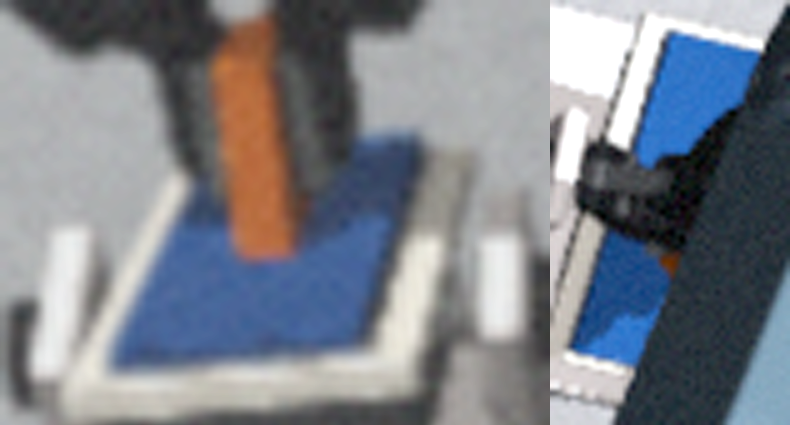

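In this view the left strip is about 35 px plus about 15 px hidden by the plate's thickness, and the right strip is about 47 px. So the panel is centred and parallel. The average normal force of about 7.4 N means about 3.7 mm, so I'll nudge down a touch and check once more.

```bash
python3 -m creep '[{"jaw":1,"dx":0,"dy":0,"dz":0.4,"twist":0},{"jaw":1,"dx":0,"dy":0,"dz":0.4,"twist":0},{"jaw":1,"dx":0,"dy":0,"dz":0.4,"twist":0},{"jaw":1,"dx":0,"dy":0,"dz":0.4,"twist":0},{"jaw":1,"dx":0,"dy":0,"dz":0.4,"twist":0}]';python3 fo.py;python3 fo.py;python3 fo.py;python3 fo.py
python3 - <<'E'
from h import *
cv2.imwrite('pics/p12.png',cam('scene')['color'][:,:,::-1])
E
```

```text
t: 18.3
position: [0.5766, -0.2001, 0.1115]
tcp_rot: [3.141, -0.001, -0.236]
force: [-2.0, -1.1, 5.8]
finger_gap: 0.0118
avg F,M [-2.19 -0.66  5.65 -0.14 -0.   -0.04] pos [ 576.59 -200.06  111.53] t 18.5
avg F,M [-2.59 -0.88  5.5  -0.14  0.   -0.02] pos [ 576.57 -200.1   111.53] t 18.7
avg F,M [-2.3  -0.74  5.29 -0.1  -0.01 -0.04] pos [ 576.56 -200.05  111.51] t 18.9
avg F,M [-2.28 -0.65  5.65 -0.11 -0.01 -0.06] pos [ 576.59 -200.09  111.52] t 19.1
```

View pics/p12.png

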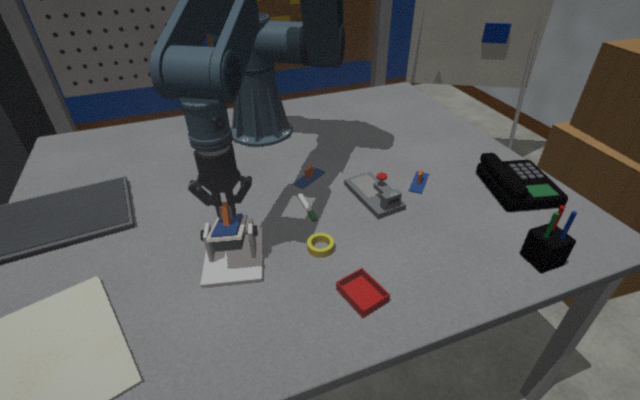

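```bash
python3 -c "
from plant import *
print(hand_in()); print(get_obs()['t'])"
```

```text
the job is handed in; nothing more can be done
None
the job is handed in; nothing more can be done
```

I did the whole job in the order asked and handed it in at about 19 s, still gripping the panel. `hand_in()` gave no verdict.

- **Gauge:** I pressed the cap with shut fingers. It stalled 10 mm down as the force rose to about 8 N, so the foot was on the plate. I held it there for about 1.1 s, and the picture afterwards shows the cap back up.
- **Panel:** I gripped the rib, lifted the panel about 3 mm, drew it out 88 mm and carried it to the reader. The tool cannot tilt, so I let the panel swivel between the pads until it lay on the slope.
- **Press depth:** The last averaged force is about 7.6 N along the face normal, which is about 3.8 mm of travel. Its direction matched the slope I measured, about 22.5°. Height and corner checks in the pictures ranged from about 3.3 to 6.7 mm. I relied on the force, because the corner picks at the low end were poor.
- **Centring:** The two cameras disagree by about 2 mm sideways (-1.3 mm against +1.1 mm), so I left it at their mean, which is about centred. I turned the panel 1° while seating it, then took back 0.8° because both views showed it was too far.
- **Left over:** A small sideways force (about 0.7 N) and moment (about 0.1 N m) remained at the grip, and I left them.

The last picture shows the tape, marker and red tray where they were.

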